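# Sweep the lime half through the waste flap

## Robot

A 6-joint arm with a two-finger parallel gripper is mounted at the origin on a cart in front of the work surface, level with it; the furniture and walls round the work are solid. World frame = base frame: x ahead of the robot, y to its left, z up, the work surface at z = 0. Lengths are in mm, angles in rad, forces in N, time in s.
With the tool pointing down it reaches from about 350 to 975 mm from the base axis. Payload 7.1 kg.
Tool frame: the origin (TCP) lies on the front face of the gripper's body, between the roots of the fingers; the fingertips stand 80 mm ahead of it and the grasp point (between the pads) lies 61 mm ahead of it (env.tips_ahead is the distance from the TCP to the fingertips, in mm); z points along the fingers, y is the line along which they close (so a half turn about z gives the same grasp; the last joint's range is limited). The gripper opens to 88 mm and grips with 3 to 60 N. Pads are 20 mm wide; open, the fingers measure 115 mm over their backs; the gripper's body (75 mm by 178 mm) begins 61 mm behind the grasp point.
Start: joints at [-1.224, 0.423, 1.63, -0, 1.089, -0.019], TCP at [223.577, -583.626, 302.675] pointing down, gripper open.
Joint ranges: [-3, 3], [-0.9, 2.11], [0.09, 2.58], [-1.31, 4.45], [0.11, 2.69], [-2.54, 2.54]. Speed limits (rad/s): [2.39, 2.39, 3.01, 3.14, 3.14, 3.14].

## Interface

Orientations are given as a unit quaternion [x, y, z, w].
In Python, from station import env, set_gripper, viewer, workorder gives the robot as it stands. Calls block until the motion is done:
- env.reach(position, orientation): joint-space move of the TCP to a pose.
- env.move_l(position, rot=None, rate=150, f_stop=None): straight line of the TCP; rot=None keeps the orientation; rate is the mean speed in mm/s. With f_stop (N) it stops when the force on the tool has changed by that much, and returns True; else False.
- env.move_joints(angles): joint-space move.
- set_gripper(opening): finger opening in mm; the grip force is fixed at half the most; returns when the fingers have stopped.
- env.hold(seconds).
- env.ik(position, orientation): joint angles nearest the present ones, or None.
- env.read_state(): the state.
- viewer.camera(name): name is "scene" or "top"; returns the picture (384x512x3 uint8, blue, green, red); there is no depth.
- viewer.camera_params(name): a dict with "fx", "fy", "cx", "cy" (pixels), "pose" (4x4, takes a point from camera to world coordinates). Camera axes: x right, y up, looking along -z (the intrinsics and any distortion apply to the point x, -y, -z); pixel columns grow to the right and rows downward; lengths in mm; the calibration is good to about 2 mm. A picture is of the moment at which its call begins. camera_params takes no time and is no camera call.
A pose or a line that the arm cannot do raises env.IKError and nothing moves.
- workorder.sign_off(): hands the job in; it is judged then, once.
The state is a dict: "time_s": time; "qpos": joint angles; "dq": joint speeds; "tau": joint torques, N m; "tool_pos": TCP position; "orientation": TCP orientation; "force": force on the tool from outside, world axes, zero at the start; "wrist_torque": the same for the moment, N m; "width": finger opening in mm; "grip_force": force on a finger pad.
Only numpy, scipy, OpenCV 4.12 (cv2) and the standard library are available. Lean on these libraries where they do the work, as an engineer would, in place of code of your own. Each camera call takes 0.05 s, during which the arm holds its last target. There are 200 camera calls.

## Task

Clear the squeezed lime half off the prep board and into the board's waste box: press the self-closing flap open with one fingertip while the lime is still on the board, keep it held open, and gently push the lime across the sill with the other finger so that it drops in past the open flap. Do not pinch or lift the lime and do not use the lime to shove the flap; then let the flap swing fully shut and move clear, leaving everything else on the board and round it where it stands.

Things in the scene. Friction and masses are not known exactly. Their poses are not given: they have to be found in the camera images.
- lime_half: Squeezed half of a lime, a green dome 46 mm across and 27 mm high with near-upright sides up to 7 mm from its foot, about 35 g, lying cut face down on the bamboo board 45 to 85 mm before the sill. Origin at the centre of the cut face, z up through the dome.
- mouth (a point): Middle of the sill edge, where the prep board ends and the waste box's mouth begins, level with the board's top (100 mm above the worktop). x is level and points the way to sweep, over the sill into the mouth; y along the sill; z up. Fixed. In this frame (mm): board x -235 to -12, y -85 to 85, z 0, then a flush steel sill strip to x 0; mouth x 0 to 100, y -73 to 73.
- hinge (a point): Middle of the flap's hinge barrel (10 mm thick, along y), 100 mm past the sill in x and 42 mm above board height. Beyond it, mouth-frame x 105 to 160, is the fixed top of the box, 49 mm above board height. On both sides of the flap are 12 mm wide steel cheeks that slope up with it.
- flap_face (a point): Middle of the flap's face: a plain metal plate 142 mm wide (along the sill), 104 mm long, 3 mm thick. Shut, it slopes up from the sill edge to its hinge, facing the board. Pressed on its face, e.g. by a vertical fingertip moving along the sweep just above board height, it swings in and down about the hinge; its spring shuts it when let go.
- flap (a joint): Flap angle in rad: 0 shut, 1.15 at its inner stop, where it hangs nearly upright below the hinge and leaves over 60 mm of clear mouth past the sill. The return spring gives 0.12 N m at 0 and 0.19 N m at the stop: 1 to 5 N at the fingertip.
- bin_floor (a point): Centre of the waste box's inner floor, under the mouth, 88 mm below board height; the box is hollow, 156 mm long (along the sweep) and 146 mm wide inside.
- fork: Dinner fork with a red handle, 195 x 26 x 14 mm, lying along one side edge of the board. Leave alone.
- dip_bowl: Small dark stoneware bowl, 83 mm across, 40 mm high, at the end of the board away from the flap. Leave alone.
- tumbler: Clear drinking glass, 77 mm across, 89 mm high, on the worktop beside the board. Leave alone.
- soda_can: Drinks can, 66 mm across, 115 mm high, on the worktop. Leave alone.
- salt_shaker: Salt shaker, 44 mm across, 90 mm high, on the worktop behind the board. Leave alone.
- mug: White mug, 95 mm high, on the worktop behind the board. Leave alone.
- bananas: Bunch of bananas, 198 x 133 x 65 mm, on the worktop to the left. Leave alone.

How it is judged:
By the outcome, as a careful person would: the job done as asked, in the order asked, and still so for the second after the job is handed in, with the robot touching nothing.
It also fails if it takes over 38 s, if anything falls off the work surface, if the arm or the gripper's body presses on something with over 40 N, if the wrist force passes 120 N, or if a joint passes its speed limit or range.

## Working session

There is one attempt and no reset: what is moved stays moved. The work goes in short steps, each a Python script; the robot and the scene stay as the last script left them, time stands still between calls to the robot, and variables do not carry over. Pictures are saved under pics/ and viewed, at most 10 in all, crops included, and the job is handed in when it is done.

```bash
ls; mkdir -p pics
python3 - <<'E'
from station import env, viewer
import cv2
for n in("scene","top"):
    cv2.imwrite(f"pics/{n}0.png",cv2.resize(viewer.camera(n),(768,576))); p=viewer.camera_params(n); print({k:(v.round(3).tolist() if hasattr(v,'round') and hasattr(v,'tolist') else v) for k,v in p.items()})
s=env.read_state(); print(s["time_s"],s["orientation"],s["width"],s["tool_pos"])
E
```

```text
pics
{'fx': 458.7327307499526, 'fy': 458.7327307499526, 'cx': 253.61620846531363, 'cy': 192.377516396281, 'pose': [[0.482, 0.391, -0.784, -715.255], [-0.876, 0.214, -0.432, -773.033], [-0.001, 0.895, 0.445, 844.533], [0.0, 0.0, 0.0, 1.0]]}
{'fx': 400.8602616480052, 'fy': 400.8602616480052, 'cx': 256.55525540028407, 'cy': 185.66131559103263, 'pose': [[-0.02, 0.982, -0.186, 261.944], [-1.0, -0.017, 0.018, -52.651], [0.014, 0.186, 0.982, 1600.866], [0.0, 0.0, 0.0, 1.0]]}
0.1 [ 9.83321506e-01  1.81874532e-01 -1.13415975e-04 -6.77142193e-04] 87.97263732697506 [ 223.43707805 -583.27487044  301.97064165]
```

View pics/scene0.png

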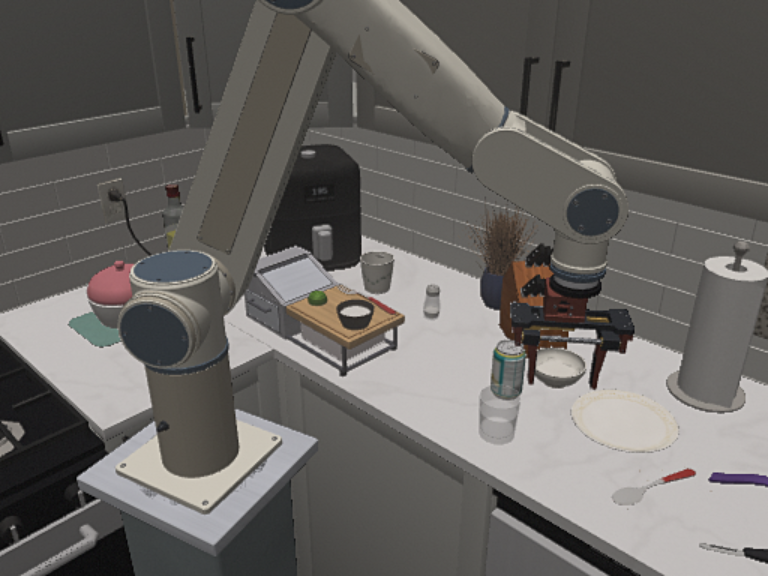

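View pics/top0.png

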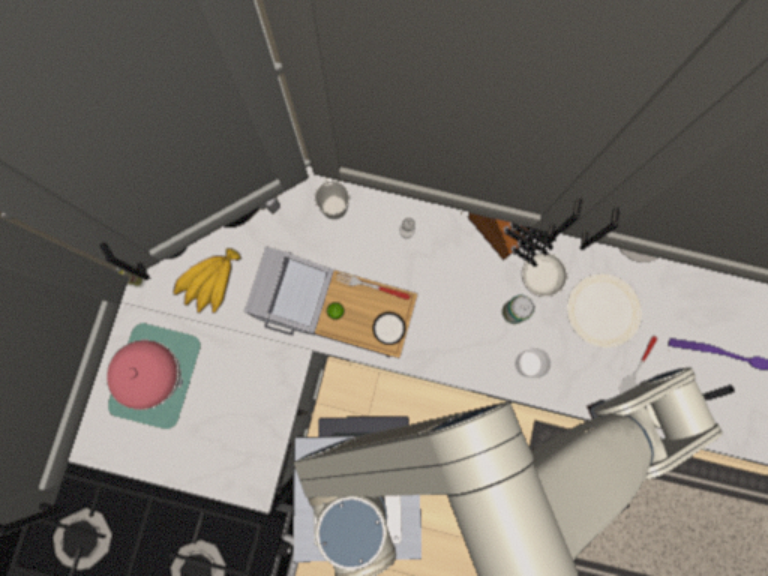

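```bash
cat > h.py <<'E'
import numpy as np, cv2
from station import env, viewer, set_gripper, workorder
def ray(n,uv,z):
    p=viewer.camera_params(n);T=np.array(p["pose"])
    d=T[:3,:3]@np.array([(uv[0]-p["cx"])/p["fx"],-(uv[1]-p["cy"])/p["fy"],-1]);o=T[:3,3]
    return (o+d*(z-o[2])/d[2])
def proj(n,P):
    p=viewer.camera_params(n);T=np.array(p["pose"]);c=T[:3,:3].T@(np.array(P)-T[:3,3])
    return np.array([p["cx"]+p["fx"]*c[0]/-c[2],p["cy"]-p["fy"]*c[1]/-c[2]])
E
python3 - <<'E'
from h import *
for n,(x0,x1,y0,y1) in dict(top=(160,290,155,245),scene=(150,280,155,250)).items():
    im=viewer.camera(n); cv2.imwrite(f"pics/{n}_raw.png",im)
    cv2.imwrite(f"pics/{n}_c.png",cv2.resize(im[y0:y1,x0:x1],None,fx=6,fy=6,interpolation=cv2.INTER_CUBIC))
    hsv=cv2.cvtColor(im,cv2.COLOR_BGR2HSV); roi=np.zeros(im.shape[:2],np.uint8); roi[y0:y1,x0:x1]=255
    for nm,lo,hi in(("lime",(33,100,30),(75,255,255)),("board",(8,70,80),(24,255,255))):
        m=cv2.inRange(hsv,lo,hi)&roi
        c=max(cv2.findContours(m,0,2)[0],key=cv2.contourArea); 
        if nm=="lime":
            M=cv2.moments(c);uv=(M["m10"]/M["m00"],M["m01"]/M["m00"]);print(n,nm,cv2.boundingRect(c),uv,ray(n,uv,112))
        else:
            h=cv2.convexHull(c); q=cv2.approxPolyDP(h,4,True)[:,0]; print(n,nm,q.tolist(),[ray(n,a,100).round(1).tolist() for a in q])
            r=cv2.minAreaRect(np.array([ray(n,a[0],100)[:2] for a in h],np.float32));print(r,cv2.boxPoints(r))
E
```

```text
top lime (218, 202, 11, 11) (223.1153846153846, 206.8846153846154) [465.48527544  46.81003798 112.        ]
top board [[223, 180], [277, 196], [266, 237], [210, 222]] [[570.5, 47.6, 100.0], [505.0, -156.9, 100.0], [351.2, -111.3, 100.0], [411.0, 96.9, 100.0]]
((459.03338623046875, -29.962539672851562), (221.36709594726562, 169.29501342773438), 72.78781127929688) [[ 345.4243   -110.64103 ]
 [ 507.1375   -160.73734 ]
 [ 572.64246    50.71595 ]
 [ 410.92926   100.812256]]
scene lime (206, 194, 11, 9) (210.68269230769232, 197.29487179487177) [467.70770088  50.84400059 112.        ]
scene board [[191, 204], [225, 191], [268, 211], [232, 232]] [[411.6, 95.8, 100.0], [554.7, 46.5, 100.0], [495.2, -161.3, 100.0], [321.1, -125.3, 100.0]]
((444.4867248535156, -37.953399658203125), (243.59027099609375, 184.91619873046875), 72.9725570678711) [[ 320.41632 -127.33512]
 [ 497.22668 -181.48407]
 [ 568.5571    51.42832]
 [ 391.74677  105.57727]]
```

View pics/top_c.png

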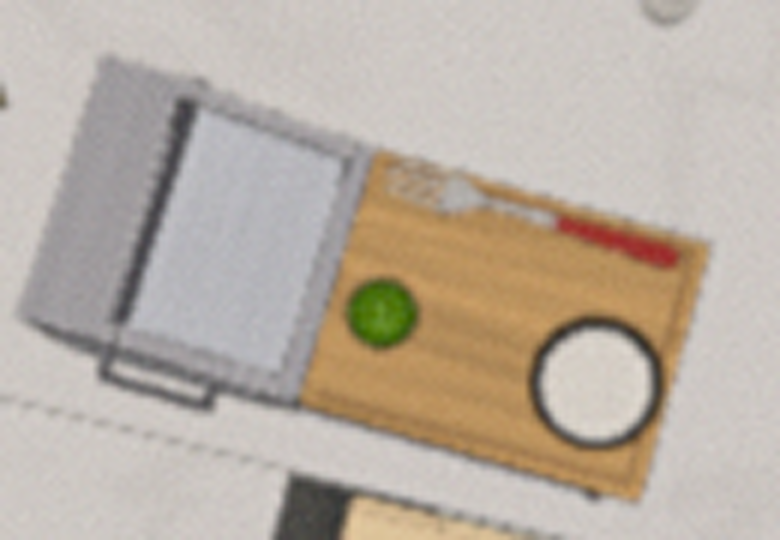

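View pics/scene_c.png

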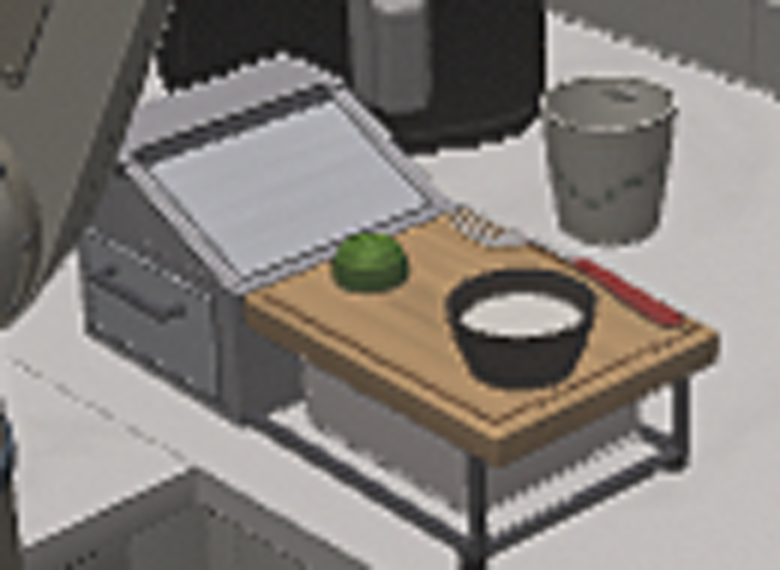

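```bash
cat >> h.py <<'E'
from scipy.spatial.transform import Rotation as R
S=np.array([0.2959,0.9552,0]); Y=np.array([-0.9552,0.2959,0]); M0=np.array([495.6,88,100.])
def W(x,y,z): return M0+x*S+y*Y+np.array([0,0,z])   # mouth frame -> world
def Wt(x,y,ztip): return W(x,y,ztip+env.tips_ahead)  # TCP for tip height
def quat(s):
    y=s*S; z=np.array([0,0,-1.]); return R.from_matrix(np.column_stack([np.cross(y,z),y,z])).as_quat()
def mf(P): d=np.array(P)-M0; return np.array([d@S,d@Y,d[2]])
E
python3 - <<'E'
from h import *
q0=env.read_state()["qpos"]
c=[(s,env.ik(Wt(-34,16,100),quat(s))) for s in(1,-1)]
for s,j in c: print(s,None if j is None else np.round(j,2))
s=min((k for k in c if k[1] is not None),key=lambda k:np.abs(np.array(k[1])-q0).max())[0]
env.reach(Wt(-34,16,100),quat(s)); env.move_l(Wt(-34,16,48),rate=120)
st=env.read_state(); print(s,st["time_s"],mf(st["tool_pos"]),st["width"],st["force"])
for n,(x0,x1,y0,y1) in dict(scene=(150,280,135,230),top=(160,290,155,245)).items():
    im=viewer.camera(n)
    cv2.imwrite(f"pics/{n}_h.png",cv2.resize(im[y0:y1,x0:x1],None,fx=6,fy=6,interpolation=cv2.INTER_CUBIC))
print([proj("scene",W(x,16,48)) for x in (-78,10)])
E
```

```text
1 [ 0.1   0.23  1.97 -0.    0.93 -1.17]
-1 [ 0.1   0.23  1.97 -0.    0.93  1.97]
1 3.2333 [-34.11442643  15.72256888 128.10842274] 87.95274185662282 [ 0.15668527  0.51270227 -0.29934025]
[array([216.4927518 , 191.24003816]), array([200.57826527, 183.34182503])]
```

View pics/scene_h.png

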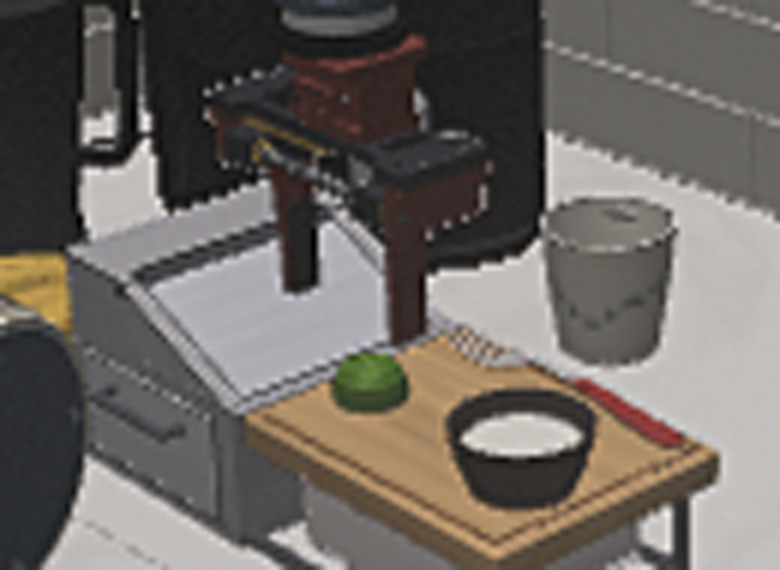

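View pics/top_h.png

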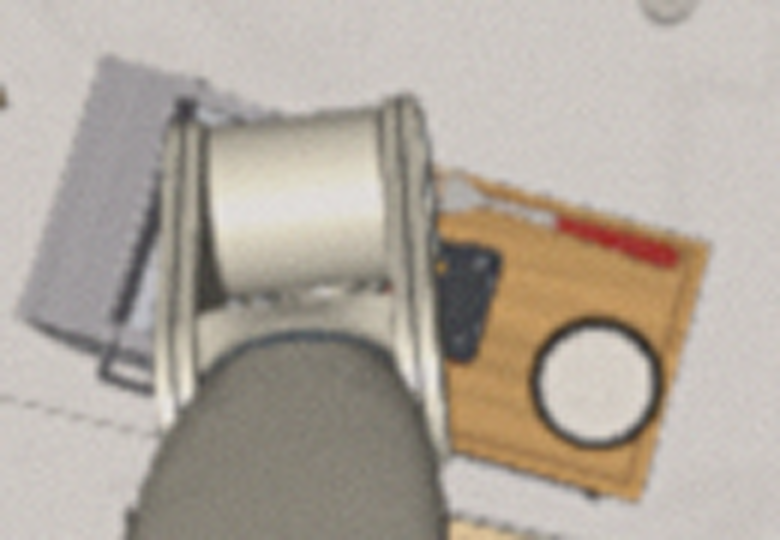

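The scene crop shows the trailing fingertip at (408,343) hovering behind the lime at (370,382). The leading one is over the flap at (300,290), and this agrees with the projections. In the top crop the arm hides the lime. Next I press down, opening the flap slightly, with f_stop as a guard.

Run:
```python
from h import *
env.move_l(Wt(-34,16,14),rate=100)
r=env.move_l(Wt(-34,16,4),rate=30,f_stop=12)
st=env.read_state(); print(r,st["time_s"],mf(st["tool_pos"]),st["force"].round(1))
im=viewer.camera("scene")[145:240,150:280]
cv2.imwrite("pics/s_d.png",cv2.resize(im,None,fx=6,fy=6,interpolation=cv2.INTER_CUBIC))
```

```text
False 4.3083 [-34.0545305   15.91965615  84.00077772] [ 1.  -1.5  0.5]
```

View pics/s_d.png

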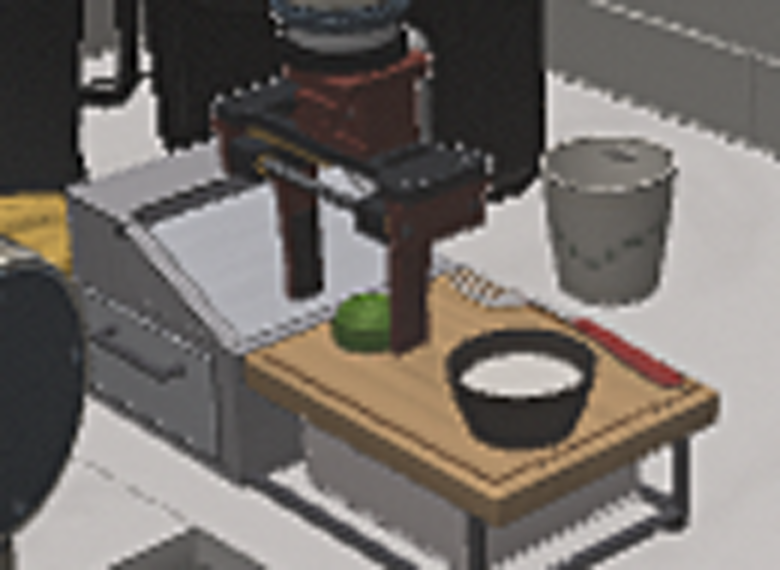

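The trailing finger at (405,345) stands just behind the lime at (362,322). The leading fingertip at (305,295) presses on the flap. Now I sweep slowly.

Run:
```python
from h import *
for x in (-14,6,14):
    r=env.move_l(Wt(x,16,4),rate=30,f_stop=20)
    st=env.read_state(); print(r,st["time_s"],mf(st["tool_pos"]).round(1),[(st["force"]@v).round(1) for v in(S,Y)],st["force"][2].round(1),round(st["width"],1))
im=viewer.camera("scene")[145:240,150:280]
cv2.imwrite("pics/s_e.png",cv2.resize(im,None,fx=6,fy=6,interpolation=cv2.INTER_CUBIC))
```

```text
False 5.175 [-13.8  16.   84.1] [np.float64(0.9), np.float64(1.3)] 1.7 87.5
False 5.9917 [ 6.2 16.  84. ] [np.float64(-1.1), np.float64(1.1)] 1.8 87.8
False 6.4083 [14.2 16.  84. ] [np.float64(-2.1), np.float64(-0.5)] 1.5 88.1
```

View pics/s_e.png

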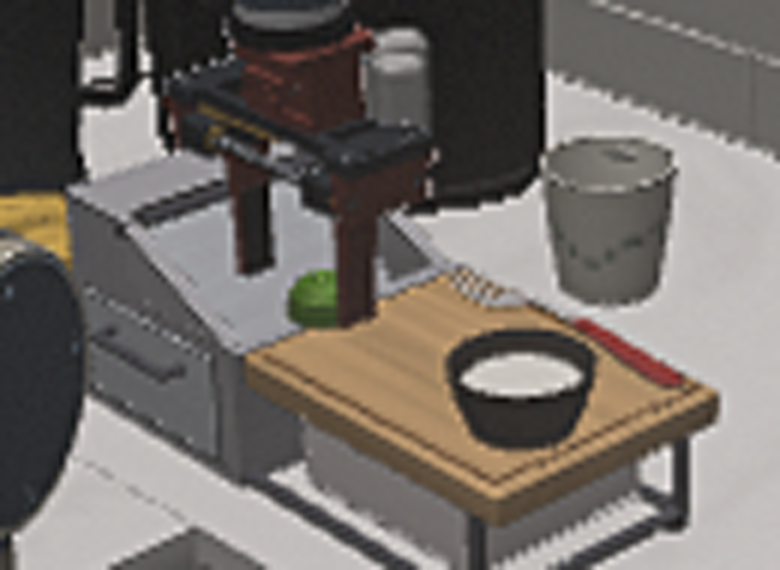

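The flap is held open by the leading finger at (255,270). The lime at (315,300) lies on the sill against the trailing finger, so I continue.

Run:
```python
from h import *
for x in (22,28,34):
    r=env.move_l(Wt(x,16,4),rate=30,f_stop=15)
    st=env.read_state(); im=viewer.camera("scene")
    g=cv2.countNonZero(cv2.inRange(cv2.cvtColor(im,cv2.COLOR_BGR2HSV)[180:215,185:235],(33,100,30),(75,255,255)))
    print(r,st["time_s"],mf(st["tool_pos"]).round(1),(st["force"]@S).round(1),(st["force"]@Y).round(1),g)
    if r: break
cv2.imwrite("pics/s_f.png",cv2.resize(im[145:240,150:280],None,fx=6,fy=6,interpolation=cv2.INTER_CUBIC))
```

```text
False 6.875 [22.2 16.1 84. ] -3.4 2.1 20
False 7.275 [28.  16.1 83.9] -3.6 1.1 0
False 7.675 [33.8 16.2 83.9] -4.5 0.9 0
```

View pics/s_f.png

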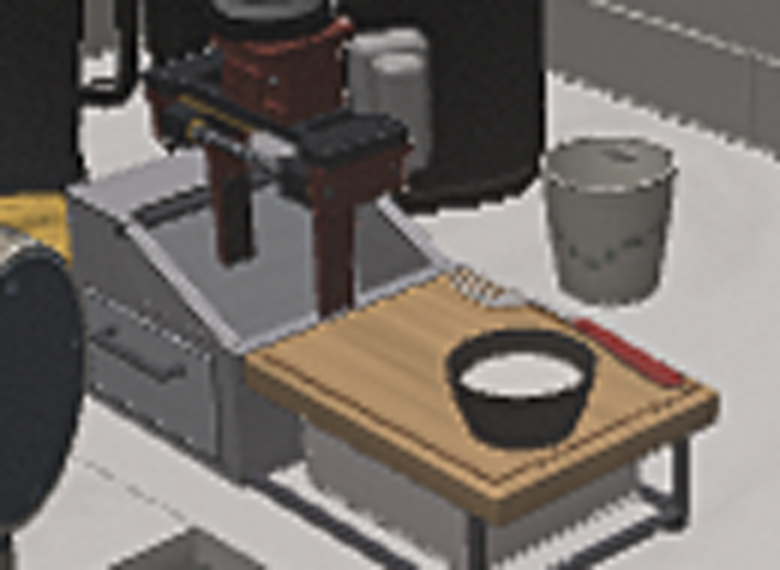

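The lime has dropped out of sight past the open flap. I back off gently so the flap closes with the finger, then lift clear.

Run:
```python
from h import *
env.hold(0.7)
env.move_l(Wt(-30,16,5),rate=50); env.move_l(Wt(-30,16,130),rate=120)
env.move_joints([-1.0]+list(env.read_state()["qpos"][1:])); env.hold(0.5)
st=env.read_state(); print(st["time_s"],st["force"].round(1))
a=viewer.camera("scene")[155:250,150:280]; b=viewer.camera("top")[155:245,160:290]
cv2.imwrite("pics/fin.png",np.vstack([cv2.resize(i,None,fx=3.2,fy=3.2,interpolation=cv2.INTER_CUBIC) for i in(a,b)]))
```

```text
13.3667 [ 0.3 -0.  -0.9]
```

View pics/fin.png

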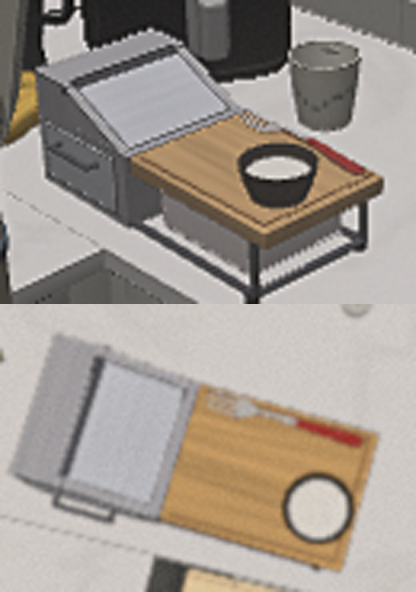

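Both views show the flap shut, the lime gone, and the fork (285,425) and bowl (318,508) where they were, so I hand the job in.

```bash
python3 -c "
from station import workorder
print(workorder.sign_off())"
```

```text
the job is handed in; nothing more can be done
None
```

The lime half is off the board and dropped in past the held-open flap; the flap is shut, the arm is clear, the fork and bowl look unmoved, and the job is handed in at about 13.5 s of the 38 s allowed.

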